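# Counter-hold the hidden bolt head in a television stand bracket

### The job

Two empty aluminium screw cans have been parked on top of the slotted steel bracket, over the hidden bolt. Nest the cans in size order: first stand the middle can in the wide one on the table, then the narrow can in the middle one, all upright, leaving the other things on the bench where they are. Then reach down into the bracket's slot, grasp the hexagonal bolt head behind the front wall with the head well between the fingers, stop it from turning, and finish while still holding it firmly, without letting go.

Things in the scene. Friction and masses are not known exactly. Their poses are not given: they have to be found in the camera images.
- bracket: fixed grey U-section steel bracket, 240 mm long along its y, open upwards and at the ends; slot 40 mm wide (x -20 to +20 mm), walls 3 mm, rims 75 mm above the bench, flanged outwards to 70 mm overall, floor plate 4 mm. Origin on the bench under its centre; x points away from the robot at yaw 0. Of the two cans on it one starts over y = +55 mm, one over y = -55 mm; which is which varies
- spindle (a point): end towards the robot of the black motor that drives the nut outside the bracket's front wall: at x = -150, y = +55, z = 42 mm in the bracket's frame; from here to the wall the nut runner is up to 50 mm wide and 63 mm high, fixed; leave it alone
- bolt_head (a point): centre of the plain steel hexagon bolt head in the slot: x = -9, y = +55, z = 42 mm in the bracket's frame; 19 mm across flats, 22 across corners, 10 thick along the bracket's x, 6 mm clear of the front wall on a 24 mm washer. Grasp from above, fingers closing along the bracket's y, at any hexagon angle; 30 N grip stops it. The rear wall has an 80 mm wide window facing it, 16 to 60 mm high
- bolt_spin (a joint): turning angle of the bolt about the bracket's x (rad); the slipping spindle drags it round steadily at about 0.1 to 0.15 rad/s (about 0.1 N m) until it is held. At a multiple of pi/3 two flats are upright and face +y and -y of the bracket.
- cup_wide: open round plain aluminium can, straight-sided, wall 2 mm, flat base 4 mm thick, 92 mm outside diameter, 34 mm high, inside diameter 88 mm, about 100 g; origin at the centre of its underside, z up. The widest and lowest; stands empty on the bench.
- cup_middle: open round plain aluminium can, straight-sided, wall 2 mm, flat base 4 mm thick, 69 mm outside diameter, 58 mm high, inside diameter 65 mm, about 90 g; origin at the centre of its underside, z up. Starts on the bracket's rims, its underside 75 mm above the bench; standing in the wide can its rim is 28 mm above that can's.
- cup_narrow: open round plain aluminium can, straight-sided, wall 2 mm, flat base 4 mm thick, 54 mm outside diameter, 82 mm high, inside diameter 50 mm, about 80 g; origin at the centre of its underside, z up. The narrowest and tallest; starts on the bracket's rims, its underside 75 mm above the bench; standing in the middle can its rim is 28 mm above that can's.
- screwdriver: screwdriver lying on the bench beyond the bracket, to be left alone; origin under its middle
- wrench: 140 mm steel wrench lying on the bench beyond the bracket, to be left alone
- brush: 160 mm cleaning brush lying on the bench on the right, to be left alone
- spool: grey solder spool standing on the bench beyond the wide can, 60 mm diameter, 40 mm high, to be left alone
- flux_tin: flux jar, 52 mm diameter, 50 mm high, on the bench on the left, to be left alone
- circuit_board: small green circuit board, 60 by 80 mm, up to 18 mm high, on the bench near the robot, to be left alone
- multimeter: black multimeter lying on the bench on the left, 150 by 80 mm, about 43 mm high, to be left alone
Things that resemble listed ones, but are neither listed nor needed, are in the scene too. Leave any pink or red look-alike of the cup_middle alone. Leave any yellow look-alike of the cup_narrow alone.

How it is judged:
By the outcome, as a careful person would: the job done as asked, in the order asked, and still so for the second after the job is handed in, while the arm keeps its last pose, push and grip.
It also fails if it takes over 70 s, if anything falls off the work surface, if the arm or the gripper's body presses on something with over 40 N, if the wrist force passes 120 N, or if a joint passes its speed limit or range.

### The arm

A 7-joint arm with a two-finger parallel gripper is mounted at the origin on the work surface. World frame = base frame: x ahead of the robot, y to its left, z up, the work surface at z = 0. Lengths are in m, angles in rad, forces in N, time in s.
With the tool pointing down it reaches from about 0.4 to 0.75 m from the base axis. Payload 19.5 kg.
Tool frame: the origin (TCP) lies between the finger pads, 19 mm behind the fingertips; this is the grasp point; z points along the fingers, y is the line along which they close (so a half turn about z gives the same grasp; the last joint's range is limited). The gripper opens to 85 mm and grips with 20 to 120 N. Pads are 22 mm wide; open, the fingers measure 114 mm over their backs; the gripper's body (76 mm by 85 mm) begins 54 mm behind the grasp point. The pads swing forward as they close: fully open they stand 13 mm farther back than shut.
Start: joints at [1.291, 0.707, -0.028, 1.485, 0.022, 0.951, -0.075], TCP at [0.135, -0.559, 0.25] pointing down, gripper open.
Joint ranges: [-2.71, 2.71], [-0.32, 2.16], [-1.57, 1.52], [0, 2.45], [-1.46, 4.6], [0, 2.02], [-2.83, 2.83]. Speed limits (rad/s): [1.89, 1.89, 2.57, 2.57, 3.01, 3.01, 3.01].

### API

Orientations are given as a unit quaternion [x, y, z, w].
In Python, from cell import bot gives the robot as it stands.
- The arm moves only by the tool move_arm, never from a script. Its argument "increments" is a list of rows, each a list of 7 numbers: the shift along the tool's x, y, z in units of 200 mm (1.0 is 200 mm), then the turn, a rotation vector about the tool's x, y, z in units of pi/2 rad (1.0 is pi/2 rad), then the opening, from -1 (shut) to 1 (fully open). A call has 1 to 8 rows; each row is the pose to reach, as a shift and turn from the pose commanded when the call began, along the tool's axes at that moment; what a row does not reach only later rows make up. A row lasts 1/12 s, in which the tool goes at most 41.7 mm and 7.16 degrees, less where a joint would pass 70% of its speed; a pose out of reach is approached as far as the arm can. A call with a number of a shift or a turn outside -1 to 1 is refused whole. A call with a gripper value outside its range is refused whole. The fingers move at their own pace and stop on an object; "force" is the grip in N (left out, the last holds). Time passes only in rows, so rows that repeat a pose let the fingers close. It gives the time, the measured TCP pose, the force, the opening and the grip force at its end, in the units of the state.
- bot.get_state(): the state, without advancing time (a new reading comes with each control period).
- bot.grab_frame(name): name is "scene" or "top" or "wrist"; returns the picture (384x512x3 uint8, blue, green, red); there is no depth.
- bot.camera_params(name): a dict with "K" (3x3 intrinsics, pixels), "extrinsics" (4x4, takes a point from camera to world coordinates). Camera axes: x right, y up, looking along -z (the intrinsics and any distortion apply to the point x, -y, -z); pixel columns grow to the right and rows downward; lengths in m; the calibration is good to about 2 mm. The wrist camera is an equidistant fisheye: a pixel r from the principal point sees the ray r / f radians off the axis. A picture is of the moment at which its call begins: read the wrist's pose just before it. camera_params takes no time and is no camera call; for the wrist camera it gives the pose at the moment of the call.
- bot.job_done(): hands the job in; it is judged then, once.
The state is a dict: "time_s": time; "joints": joint angles; "joint_vel": joint speeds; "tau": joint torques, N m; "eef_pos": TCP position; "tool_rot": TCP orientation; "contact_force": force on the tool from outside, world axes, zero at the start; "wrist_torque": the same for the moment, N m; "opening": opening from 0.0 (shut) to 1.0 (fully open); "finger_force": force on a finger pad.
Only numpy, scipy, OpenCV 4.12 (cv2) and the standard library are available. Lean on these libraries where they do the work, as an engineer would, in place of code of your own. Each camera call takes 0.05 s, during which the arm holds its last target. There are 200 camera calls.

## Working session

There is one attempt and no reset: what is moved stays moved. The work goes in short steps, Python scripts to look and compute and a tool call to move; the robot and the scene stay as the last step left them, time stands still between calls to the robot, and variables do not carry over. Pictures are saved under pics/ and viewed, at most 10 in all, crops included, and the job is handed in when it is done.

Besides the shell and the picture viewer there is one more tool, called after ">>>" as name(argument=value, ...), one argument or row to a line, values as JSON. move_arm: Moves the arm, as the interface text tells. Its arguments: {"type":"object","properties":{"increments":{"type":"array","items":{"type":"array","items":{"type":"number"}}},"force":{"type":"number"}},"required":["increments"]}

```bash
mkdir -p pics; ls; python3 - <<'E'
from cell import bot
import cv2,numpy as np
print(bot.get_state())
for n in("scene","top"):
    p=bot.camera_params(n);print(n,np.round(p["K"],1).tolist(),np.round(p["extrinsics"],4).tolist(),[k for k in p])
    cv2.imwrite(f"pics/{n}0.png",bot.grab_frame(n))
a=cv2.imread("pics/scene0.png");b=cv2.imread("pics/top0.png")
cv2.imwrite("pics/top0b.png",cv2.resize(b,(800,600)))
cv2.imwrite("pics/scene0b.png",cv2.resize(a,(800,600)))
E
```

```text
pics
{'time_s': 0.0, 'joints': array([ 1.29131891,  0.70708619, -0.02764726,  1.48496806,  0.02198794,
        0.95088838, -0.07547932]), 'joint_vel': array([ 1.39925516e-04, -2.34229573e-04, -4.78212634e-04, -7.71412503e-04,
        4.93076224e-04, -5.31949951e-04,  5.57093342e-06]), 'tau': array([-8.60963664e-04, -8.83202648e+01,  1.23397037e+00, -2.36164105e+01,
        1.67689839e-02,  6.45170934e-03, -4.01504690e-05]), 'eef_pos': array([ 0.13540113, -0.55859671,  0.24954411]), 'tool_rot': array([ 9.92938772e-01,  1.18626809e-01, -6.36732270e-05, -5.20417607e-04]), 'contact_force': array([ 0.47796841,  0.16606787, -0.15706478]), 'wrist_torque': array([-0.02714913,  0.01041436, -0.04115112]), 'finger_force': 0.0, 'opening': 1.0009731173704912}
scene [[363.4, 0.0, 257.9], [0.0, 363.4, 191.2], [0.0, 0.0, 1.0]] [[0.3061, -0.5115, 0.803, 1.4835], [0.9519, 0.1773, -0.2499, -0.3202], [-0.0145, 0.8408, 0.5411, 0.7034], [0.0, 0.0, 0.0, 1.0]] ['K', 'extrinsics']
top [[413.7, 0.0, 258.3], [0.0, 413.7, 198.8], [0.0, 0.0, 1.0]] [[0.0083, 0.9961, -0.0878, 0.475], [-0.9999, 0.0091, 0.0091, -0.0093], [0.0099, 0.0877, 0.9961, 1.2264], [0.0, 0.0, 0.0, 1.0]] ['K', 'extrinsics']
```

View pics/top0b.png

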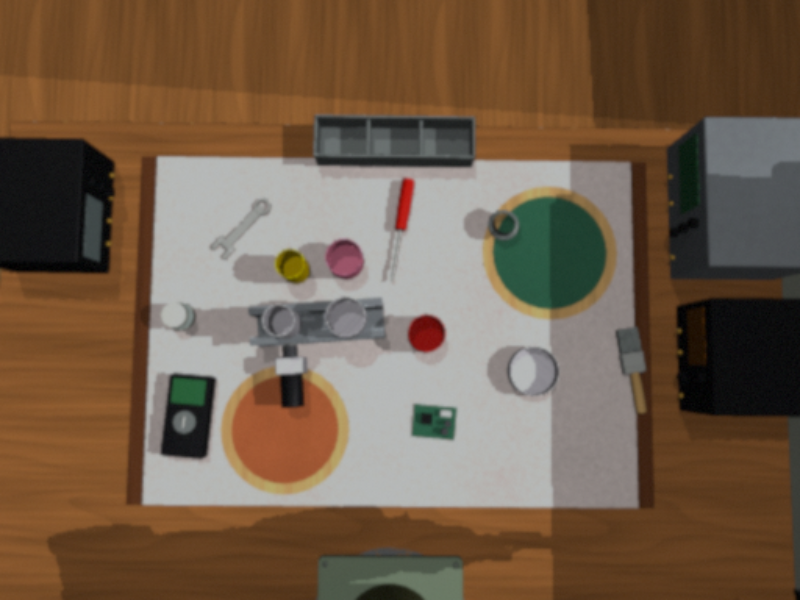

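View pics/scene0b.png

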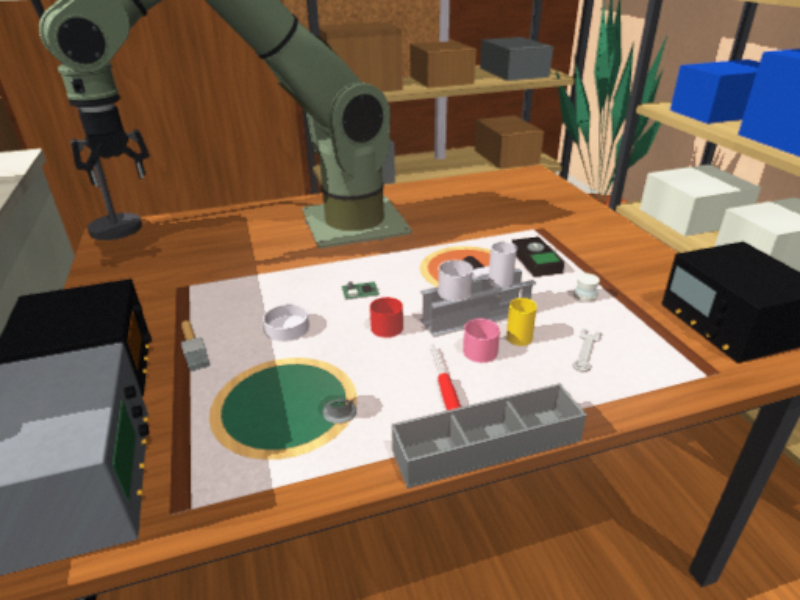

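The top view shows three plain cans. The narrow one is at (279,320) at the bracket's motor end, the middle one is at (346,316) on the bracket, and the wide one is at (532,371) on the bench. The look-alikes are yellow (292,266), pink (345,258) and red (427,333), none of them plain aluminium. The motor is at (291,380), so the narrow can is over y = +55. I'll confirm this in an enlarged crop.

```bash
python3 - <<'E'
import cv2,numpy as np
b=cv2.imread("pics/top0.png")
c=cv2.resize(b[180:265,150:262],None,fx=5,fy=5,interpolation=cv2.INTER_CUBIC)
d=cv2.resize(b[215:262,315:365],None,fx=4.6,fy=4.6,interpolation=cv2.INTER_CUBIC)
o=np.zeros((425,800,3),np.uint8);o[:c.shape[0],:c.shape[1]]=c;o[:d.shape[0],565:565+d.shape[1]]=d
cv2.imwrite("pics/crop1.png",cv2.convertScaleAbs(o,alpha=1.2,beta=0))
E
```

```text
(no output)
```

View pics/crop1.png

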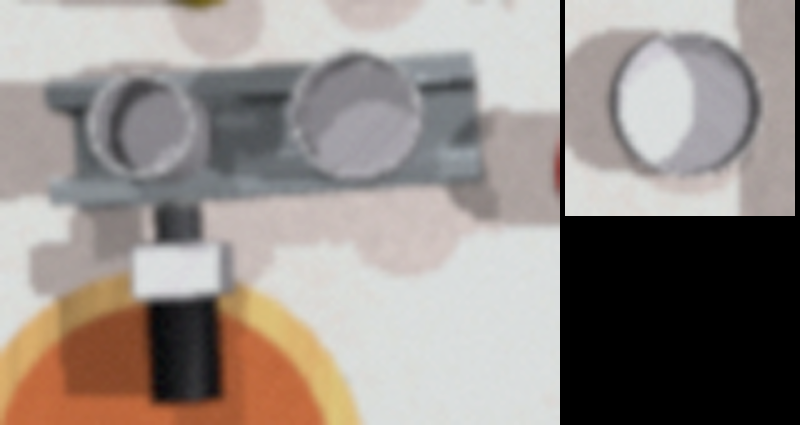

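The crop confirms it: three plain metal cans, with no pink, red or yellow. The narrow rim is centred at crop (142,125), the middle at (354,116) and the wide at (683,103). The flange corners are at about (47,80), (470,52), (482,180) and (52,207), and the motor end is at (185,400).

```bash
cat > h.py <<'E'
from cell import bot
import cv2,numpy as np
from scipy.spatial.transform import Rotation as R
def ray(n,u,v,p=None):
    p=p or bot.camera_params(n);K=p["K"];E=np.array(p["extrinsics"])
    d=np.array([(u-K[0][2])/K[0][0],(v-K[1][2])/K[1][1]])
    if n=="wrist":
        r=np.hypot(*d);x,y=d/max(r,1e-9)*np.sin(r);c=np.array([x,-y,-np.cos(r)])
    else: c=np.array([d[0],-d[1],-1])
    return E[:3,3],E[:3,:3]@c
def cast(n,u,v,z,p=None):
    o,d=ray(n,u,v,p);return o+d*(z-o[2])/d[2]
def proj(n,P,p=None):
    p=p or bot.camera_params(n);K=np.array(p["K"]);E=np.array(p["extrinsics"])
    c=(np.atleast_2d(P)-E[:3,3])@E[:3,:3]*[1,-1,-1]
    if n=="wrist":
        h=np.hypot(c[:,0],c[:,1]);t=np.arctan2(h,c[:,2]);q=c[:,:2]/h[:,None]*t[:,None]
    else: q=c[:,:2]/c[:,2:]
    return q*[K[0,0],K[1,1]]+[K[0,2],K[1,2]]
def delta(pos,yaw=None,s=None):
    """tool-axis shift /200mm and turn /(pi/2) to a downward pose with tool-x at yaw (rad)"""
    s=s or bot.get_state();r=R.from_quat(s["tool_rot"])
    sh=r.inv().apply(np.array(pos)-s["eef_pos"])/.2
    yw=yaw if yaw is not None else 0
    t=R.from_matrix(np.array([[np.cos(yw),np.sin(yw),0],[np.sin(yw),-np.cos(yw),0],[0,0,-1]]))
    return np.round(sh,3),np.round((r.inv()*t).as_rotvec()/(np.pi/2),3)
E
python3 - <<'E'
from h import *
a=lambda u,v:((u+.5)/5-.5+150,(v+.5)/5-.5+180)
f=lambda n,u,v,z:print(n,np.round(cast("top",*a(u,v),z),4)) 
f("narrow",142,125,.157);f("middle",354,116,.133)
f("motor end",185,400,.055);f("collar",180,270,.063)
print("wide",np.round(cast("top",(683.5-565+.5)/4.6-.5+315,104/4.6-.5+215,.034),4))
C=[cast("top",*a(u,v),.075) for u,v in[(47,80),(470,52),(482,180),(52,207)]]
for c in C:print(np.round(c,4))
print(np.mean(C,0));d=C[0]-C[1]+C[3]-C[2];print("yaw",np.degrees(np.arctan2(-d[0],d[1])))
E
```

```text
narrow [0.5525 0.1884 0.157 ]
middle [0.56   0.0808 0.133 ]
motor end [0.4056 0.1793 0.055 ]
collar [0.4781 0.1825 0.063 ]
wide [ 0.4718 -0.2573  0.034 ]
[0.5831 0.2571 0.075 ]
[0.601  0.0213 0.075 ]
[0.5294 0.0139 0.075 ]
[0.5123 0.2522 0.075 ]
[0.55644867 0.13613115 0.075     ]
yaw 4.220602101755536
```

>>> move_arm(
  increments=[
    [0.9,-0.5,-0.1,0,0,0.104,1],
    [0.9,-0.5,-0.1,0,0,0.104,1],
    [0.9,-0.5,-0.1,0,0,0.104,1],
    [0.9,-0.5,-0.1,0,0,0.104,1],
    [0.9,-0.5,-0.1,0,0,0.104,1],
    [0.9,-0.5,-0.1,0,0,0.104,1],
  ],
  force=40,
)

```text
time_s: 0.6
eef_pos: [0.2929, -0.414, 0.2705]
tool_rot: [0.999, 0.042, 0.002, -0.001]
contact_force: [1.4, 0.6, 0.1]
opening: 1.0
finger_force: 0.0
```

>>> move_arm(
  increments=[
    [0.8,-0.7,0,0,0,0,1],
    [0.8,-0.7,0,0,0,0,1],
    [0.8,-0.7,0,0,0,0,1],
    [0.8,-0.7,0,0,0,0,1],
    [0.8,-0.7,0,0,0,0,1],
    [0.8,-0.7,0,0,0,0,1],
    [0.8,-0.7,0,0,0,0,1],
  ],
)

```text
time_s: 1.18
eef_pos: [0.4376, -0.2654, 0.2696]
tool_rot: [0.999, 0.039, -0.0, -0.001]
contact_force: [-0.8, -0.8, 0.2]
opening: 0.998
finger_force: 0.0
```

```bash
python3 - <<'E'
from h import *
s=bot.get_state();p=bot.camera_params("wrist");print(s["eef_pos"],R.from_quat(s["tool_rot"]).as_matrix()[:,0],s["joints"],np.round(p["K"],1).tolist())
E0=np.array(p["extrinsics"]);print(np.round(E0,3).tolist())
im=bot.grab_frame("wrist");cv2.imwrite("pics/w1.png",im)
print("wide proj",proj("wrist",[[.4718,-.2573,.034],[.5178,-.2573,.034],[.4718,-.2113,.034]],p))
print(delta([.5602,.081,.26],np.radians(4.2)))
E
```

```text
[ 0.43760075 -0.26541729  0.2696109 ] [ 9.96887317e-01  7.88395374e-02 -6.10649582e-05] [ 0.43790164  0.59017365  0.08054321  1.68279394 -0.05960462  0.87161611
 -0.94859425] [[297.3, 0.0, 256.2], [0.0, 297.3, 191.6], [0.0, 0.0, 1.0]]
[[0.08, 0.945, 0.318, 0.519], [-0.997, 0.076, 0.025, -0.258], [-0.001, -0.319, 0.948, 0.394], [0.0, 0.0, 0.0, 1.0]]
wide proj [[252.62247233 133.69567885]
 [255.63724136  96.00553506]
 [214.98380459 131.09203673]]
(array([ 0.75 , -1.688,  0.049]), array([-0.   ,  0.   ,  0.002]))
```

View pics/w1.png

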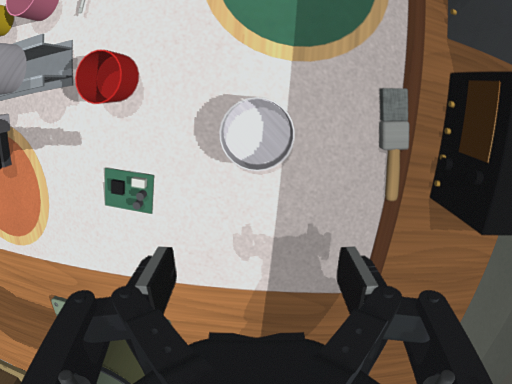

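The wrist view shows the wide can centred near (257,133) with a radius of about 38 px. The middle can is partly visible at left (5,68), and the red look-alike is at (107,77).

>>> move_arm(
  increments=[
    [0.35,-0.85,0,0,0,0,1],
    [0.35,-0.85,0,0,0,0,1],
    [0.35,-0.85,0,0,0,0,1],
    [0.35,-0.85,0,0,0,0,1],
    [0.35,-0.85,0,0,0,0,1],
    [0.35,-0.85,0,0,0,0,1],
  ],
)

```text
time_s: 1.73
eef_pos: [0.4938, -0.09, 0.2698]
tool_rot: [0.999, 0.039, 0.0, -0.001]
contact_force: [0.7, -1.3, -0.0]
opening: 1.001
finger_force: 0.0
```

>>> move_arm(
  increments=[
    [0.3,-0.84,0,0,0,0,1],
    [0.3,-0.84,0,0,0,0,1],
    [0.3,-0.84,0,0,0,0,1],
    [0.3,-0.84,0,0,0,0,1],
    [0.3,-0.84,0,0,0,0,1],
    [0.3,-0.84,0,0,0,0,1],
    [0.3,-0.84,0,0,0,0,1],
  ],
)

```text
time_s: 2.32
eef_pos: [0.5405, 0.0777, 0.2698]
tool_rot: [0.999, 0.037, -0.0, 0.0]
contact_force: [-0.8, 1.0, 0.6]
opening: 1.006
finger_force: 0.0
```

```bash
python3 - <<'E'
from h import *
im=cv2.imread("pics/w1.png",0)
print("wide circ",cv2.HoughCircles(im,cv2.HOUGH_GRADIENT,1,30,param1=100,param2=15,minRadius=32,maxRadius=44)[0][:3])
s=bot.get_state();p=bot.camera_params("wrist");print(s["eef_pos"],R.from_quat(s["tool_rot"]).as_matrix()[:,0],s["joints"])
im=bot.grab_frame("wrist");cv2.imwrite("pics/w2.png",im)
print(proj("wrist",[[.5602,.081,.133],[.5525,.1884,.157]],p))
for c in cv2.HoughCircles(cv2.cvtColor(im,6),cv2.HOUGH_GRADIENT,1,30,param1=100,param2=15,minRadius=25,maxRadius=55)[0][:8]:print(c,cast("wrist",c[0],c[1],.133,p),cast("wrist",c[0],c[1],.157,p))
E
```

```text
wide circ [[256.5 133.5  35.5]
 [ 49.5 116.5  40.1]]
[0.54049591 0.07772982 0.26981029] [ 9.97302917e-01  7.33940731e-02 -4.48130793e-04] [-0.27339296  0.64463599  0.13547676  1.56340285 -0.09976757  0.94085812
 -1.60325895]
[[255.00722495 164.15025997]
 [131.72044181 171.79211463]]
[254.5 161.5  36.6] [0.56260998 0.08163386 0.133     ] [0.56805746 0.08192745 0.157     ]
[253.5  47.5  28.9] [0.66363417 0.08994211 0.133     ] [0.65978611 0.08947124 0.157     ]
[193.5 265.5  52.2] [0.44770026 0.13760602 0.133     ] [0.46372092 0.13274945 0.157     ]
[148.5 241.5  43.3] [0.47140663 0.18559947 0.133     ] [0.48524599 0.17632688 0.157     ]
[366.5 174.5  27. ] [ 0.55918993 -0.02554163  0.133     ] [ 0.56495209 -0.0153865   0.157     ]
[478.5  49.5  39.4] [ 0.7083289  -0.14284289  0.133     ] [ 0.70036835 -0.12189453  0.157     ]
[119.5 176.5  39.6] [0.53994212 0.21264289 0.133     ] [0.54747534 0.20088196 0.157     ]
[152.5 166.5  44.4] [0.55188445 0.17697097 0.133     ] [0.55831882 0.16849231 0.157     ]
```

View pics/w2.png

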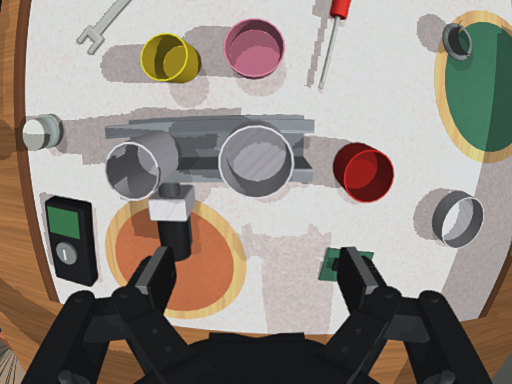

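The middle can's rim is at (256,160) and the narrow can's at (132,171), both matching the top view. The pink (254,48), red (365,172) and yellow (170,58) look-alikes are clear of the path. Grasping the middle can now.

>>> move_arm(
  increments=[
    [0.106,-0.007,0.3,0,0,0,1],
    [0.106,-0.007,0.45,0,0,0,1],
    [0.106,-0.007,0.55,0,0,0,1],
    [0.106,-0.007,0.65,0,0,0,1],
    [0.106,-0.007,0.74,0,0,0,1],
    [0.106,-0.007,0.74,0,0,0,1],
    [0.106,-0.007,0.74,0,0,0,1],
  ],
)

```text
time_s: 2.95
eef_pos: [0.5614, 0.0803, 0.1222]
tool_rot: [0.999, 0.036, -0.0, 0.0]
contact_force: [0.9, -0.7, 0.6]
opening: 0.996
finger_force: 0.0
```

>>> move_arm(
  increments=[
    [0,0,0,0,0,0,0.4],
    [0,0,0,0,0,0,0.4],
    [0,0,0,0,0,0,0.4],
    [0,0,0,0,0,0,0.4],
    [0,0,0,0,0,0,0.4],
    [0,0,0,0,0,0,0.4],
  ],
  force=40,
)

```text
time_s: 3.45
eef_pos: [0.5622, 0.0814, 0.1239]
tool_rot: [0.999, 0.037, 0.001, 0.0]
contact_force: [-2.6, -2.6, 10.3]
opening: 0.796
finger_force: 42.7
```

>>> move_arm(
  increments=[
    [0,0,-0.1,0,0,0,0.4],
    [0,0,-0.25,0,0,0,0.4],
    [0,0,-0.45,0,0,0,0.4],
    [0,0,-0.45,0,0,0,0.4],
  ],
)

```text
time_s: 3.78
eef_pos: [0.5637, 0.0818, 0.2194]
tool_rot: [0.999, 0.037, 0.005, -0.001]
contact_force: [0.4, 0.4, 1.0]
opening: 0.796
finger_force: 46.0
```

>>> move_arm(
  increments=[
    [-0.06,0.15,0,0,0,0,0.4],
    [-0.12,0.33,0,0,0,0,0.4],
    [-0.18,0.51,0,0,0,0,0.4],
    [-0.24,0.69,0,0,0,0,0.4],
    [-0.287,0.83,0,0,0,0,0.4],
  ],
)

```text
time_s: 4.2
eef_pos: [0.5157, -0.0909, 0.2133]
tool_rot: [0.999, 0.036, 0.001, 0.001]
contact_force: [0.3, -0.6, -0.7]
opening: 0.795
finger_force: 46.0
```

>>> move_arm(
  increments=[
    [-0.06,0.18,0,0,0,0,0.4],
    [-0.12,0.36,0,0,0,0,0.4],
    [-0.18,0.54,0,0,0,0,0.4],
    [-0.24,0.7,0,0,0,0,0.4],
    [-0.287,0.8,0,0,0,0,0.4],
    [-0.287,0.83,0,0,0,0,0.4],
    [-0.287,0.83,0,0,0,0,0.4],
  ],
)

```text
time_s: 4.78
eef_pos: [0.4713, -0.2595, 0.213]
tool_rot: [0.999, 0.036, 0.001, 0.001]
contact_force: [0.3, 0.4, -0.5]
opening: 0.798
finger_force: 46.0
```

```bash
python3 - <<'E'
from h import *
s=bot.get_state();p=bot.camera_params("wrist");print(s["eef_pos"],R.from_quat(s["tool_rot"]).as_matrix()[:,0],s["opening"],s["finger_force"])
im=bot.grab_frame("wrist");cv2.imwrite("pics/w3.png",im)
print(proj("wrist",[[.472,-.26,.034]],p), proj("wrist",[s["eef_pos"]+[0,0,.01]],p))
E
```

```text
[ 0.47128643 -0.25950433  0.21295453] [0.99744443 0.07143795 0.00110669] 0.7982514433038514 45.97267225384712
[[257.29036412 172.95588554]] [[258.18126992 279.76076664]]
```

View pics/w3.png

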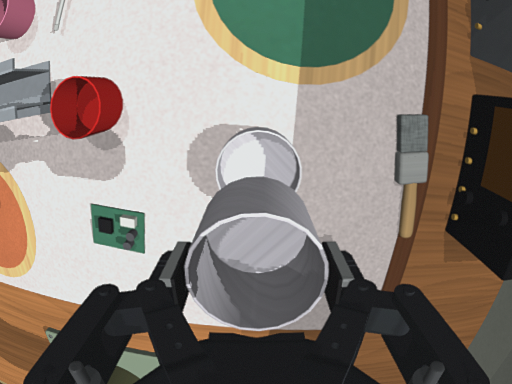

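The middle can is held, with its rim spanning rows 213 to 326 and columns 187 to 329. The wide rim spans columns 216 to 301, with its top at row 129. I'll compute the alignment from these.

```bash
python3 - <<'E'
from h import *
p=bot.camera_params("wrist");print(bot.get_state()["eef_pos"])
c=lambda u,v,z:np.round(cast("wrist",u,v,z,p),4)
print("mid",c(258,213,.224),c(258,327,.224),c(187,268,.224),c(329,268,.224))
print("wide",c(258.5,129,.034),c(216,172,.034),c(301,172,.034))
E
```

```text
[ 0.47186396 -0.25776322  0.21276005]
mid [ 0.5061 -0.2551  0.224 ] [ 0.442 -0.26   0.224] [ 0.4761 -0.2247  0.224 ] [ 0.4809 -0.2897  0.224 ]
wide [ 0.519  -0.2558  0.034 ] [ 0.4705 -0.2144  0.034 ] [ 0.4773 -0.3043  0.034 ]
```

>>> move_arm(
  increments=[
    [0,0.01,0.15,0,0,0,0.4],
    [0,0.01,0.35,0,0,0,0.4],
    [0,0.01,0.5,0,0,0,0.4],
    [0,0.01,0.6,0,0,0,0.4],
    [0,0.01,0.67,0,0,0,0.4],
    [0,0.01,0.73,0,0,0,0.4],
    [0,0.01,0.76,0,0,0,0.4],
    [0,0.01,0.78,0,0,0,0.4],
  ],
)

```text
time_s: 5.5
eef_pos: [0.4724, -0.2585, 0.0558]
tool_rot: [0.999, 0.038, -0.0, -0.0]
contact_force: [-1.1, 0.3, -0.7]
opening: 0.794
finger_force: 46.0
```

>>> move_arm(
  increments=[
    [0,0,0.01,0,0,0,0.4],
    [0,0,0.02,0,0,0,0.4],
    [0,0,0.02,0,0,0,0.4],
  ],
)

```text
time_s: 5.75
eef_pos: [0.4723, -0.2593, 0.053]
tool_rot: [0.999, 0.037, 0.0, 0.0]
contact_force: [-2.4, 2.5, 4.2]
opening: 0.794
finger_force: 46.4
```

>>> move_arm(
  increments=[
    [0,0,0,0,0,0,0.7],
    [0,0,0,0,0,0,1],
    [0,0,0,0,0,0,1],
    [0,0,0,0,0,0,1],
    [0,0,0,0,0,0,1],
  ],
)

```text
time_s: 6.17
eef_pos: [0.4719, -0.2596, 0.0521]
tool_rot: [0.999, 0.037, 0.0, -0.0]
contact_force: [-0.1, -0.0, 0.4]
opening: 1.004
finger_force: 0.0
```

>>> move_arm(
  increments=[
    [0,0,-0.1,0,0,0,1],
    [0,0,-0.25,0,0,0,1],
    [0,0,-0.45,0,0,0,1],
    [0,0,-0.65,0,0,0,1],
    [0,0,-0.85,0,0,0,1],
    [0,0,-1,0,0,0,1],
    [0,0,-1,0,0,0,1],
    [0,0,-1,0,0,0,1],
  ],
)

```text
time_s: 6.83
eef_pos: [0.4722, -0.2598, 0.2533]
tool_rot: [0.999, 0.037, 0.001, 0.001]
contact_force: [-0.0, 0.6, -0.9]
opening: 1.001
finger_force: 0.0
```

```bash
python3 - <<'E'
from h import *
s=bot.get_state();p=bot.camera_params("wrist");print(s["eef_pos"])
im=bot.grab_frame("wrist");cv2.imwrite("pics/w4.png",im)
q=proj("wrist",[[.473,-.26,.062],[.473,-.26,.034],[.473+.0345,-.26,.062],[.473,-.26+.0345,.062]],p);print(q)
u,v=q[0].astype(int);a=im[v-60:v+60,u-80:u+80]
cv2.imwrite("pics/w4c.png",cv2.resize(a,None,fx=5,fy=5,interpolation=2));print("crop origin",u-80,v-60)
print(delta([.5525,.1885,.26],np.radians(4.2)))
E
```

```text
[ 0.47217002 -0.25977289  0.25328991]
[[256.99502516 170.14350454]
 [256.89562465 164.31040266]
 [259.44743383 139.00756881]
 [225.59505395 167.93915334]]
crop origin 176 110
(array([ 0.569, -2.204, -0.04 ]), array([-0.   , -0.   ,  0.001]))
```

View pics/w4c.png

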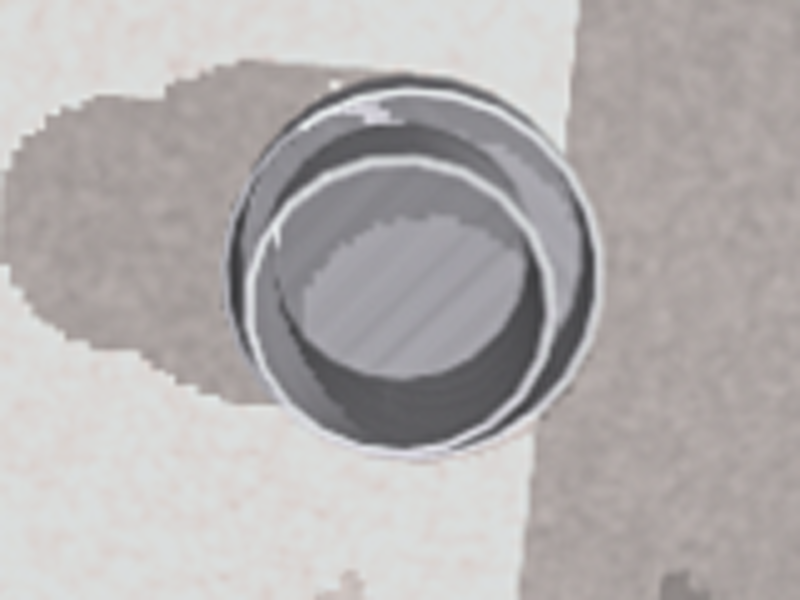

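The middle can is nested upright in the wide one, with its rim centre at about (256,171) as predicted. Next is the narrow can.

>>> move_arm(
  increments=[
    [0.05,-0.18,0,0,0,0,1],
    [0.09,-0.36,0,0,0,0,1],
    [0.14,-0.54,0,0,0,0,1],
    [0.19,-0.735,0,0,0,0,1],
    [0.19,-0.735,0,0,0,0,1],
  ],
)

```text
time_s: 7.3
eef_pos: [0.4998, -0.1023, 0.2507]
tool_rot: [0.999, 0.042, -0.001, -0.002]
contact_force: [-0.2, 2.0, 0.9]
opening: 1.004
finger_force: 0.0
```

>>> move_arm(
  increments=[
    [0.05,-0.18,0,0,0,0,1],
    [0.09,-0.36,0,0,0,0,1],
    [0.14,-0.54,0,0,0,0,1],
    [0.19,-0.735,0,0,0,0,1],
    [0.19,-0.735,0,0,0,0,1],
  ],
)

```text
time_s: 7.72
eef_pos: [0.5259, 0.0471, 0.2505]
tool_rot: [0.999, 0.042, -0.001, -0.002]
contact_force: [0.2, 1.8, -0.1]
opening: 1.0
finger_force: 0.0
```

>>> move_arm(
  increments=[
    [0.05,-0.18,0,0,0,0,1],
    [0.09,-0.36,0,0,0,0,1],
    [0.14,-0.54,0,0,0,0,1],
    [0.19,-0.735,0,0,0,0,1],
    [0.19,-0.735,0,0,0,0,1],
    [0.19,-0.735,0,0,0,0,1],
    [0.19,-0.735,0,0,0,0,1],
  ],
)

```text
time_s: 8.3
eef_pos: [0.5525, 0.1879, 0.2509]
tool_rot: [0.999, 0.037, -0.001, 0.001]
contact_force: [0.1, 0.1, -0.3]
opening: 1.001
finger_force: 0.0
```

```bash
python3 - <<'E'
from h import *
s=bot.get_state();p=bot.camera_params("wrist");print(s["eef_pos"],s["joints"])
im=bot.grab_frame("wrist");cv2.imwrite("pics/w5.png",im)
print(proj("wrist",[[.5525,.1885,.157]],p))
for c in cv2.HoughCircles(cv2.cvtColor(im,6),cv2.HOUGH_GRADIENT,1,15,param1=100,param2=12,minRadius=27,maxRadius=36)[0][:6]:print(c,cast("wrist",c[0],c[1],.157,p))
E
```

```text
[0.55254244 0.18792139 0.25094238] [-0.44380594  0.72493905  0.12415733  1.45049306 -0.09877844  0.97418889
 -1.79137691]
[[256.37584374 201.45673478]]
[255.5 201.5  34.3] [0.55241285 0.18918084 0.157     ]
[352.5  67.5  29.9] [0.66254407 0.12548332 0.157     ]
[431.5 189.5  32. ] [0.57399682 0.03621609 0.157     ]
[267.5  71.5  27.3] [0.65167443 0.18799182 0.157     ]
[458.5 202.5  34.3] [ 5.63984715e-01 -3.09898999e-04  1.57000000e-01]
[336.5  73.5  29.4] [0.65608027 0.13742824 0.157     ]
```

>>> move_arm(
  increments=[
    [0,-0.005,0.15,0,0,0,1],
    [0,-0.005,0.3,0,0,0,1],
    [0,-0.005,0.4,0,0,0,1],
    [0,-0.005,0.47,0,0,0,1],
    [0,-0.005,0.52,0,0,0,1],
    [0,-0.005,0.52,0,0,0,1],
  ],
)

```text
time_s: 8.85
eef_pos: [0.5522, 0.1885, 0.1464]
tool_rot: [0.999, 0.037, -0.001, 0.0]
contact_force: [-1.0, -0.7, -0.3]
opening: 0.999
finger_force: 0.0
```

>>> move_arm(
  increments=[
    [0,0,0,0,0,0,0.1],
    [0,0,0,0,0,0,0.1],
    [0,0,0,0,0,0,0.1],
    [0,0,0,0,0,0,0.1],
    [0,0,0,0,0,0,0.1],
    [0,0,0,0,0,0,0.1],
    [0,0,0,0,0,0,0.1],
  ],
)

```text
time_s: 9.43
eef_pos: [0.5532, 0.1896, 0.1493]
tool_rot: [0.999, 0.037, 0.001, -0.0]
contact_force: [-1.5, -2.3, 7.5]
opening: 0.61
finger_force: 40.8
```

>>> move_arm(
  increments=[
    [0,0,-0.1,0,0,0,0.1],
    [0,0,-0.25,0,0,0,0.1],
    [0,0,-0.4,0,0,0,0.1],
    [0,0,-0.45,0,0,0,0.1],
  ],
)

```text
time_s: 9.77
eef_pos: [0.5537, 0.1898, 0.2426]
tool_rot: [0.999, 0.037, 0.003, -0.001]
contact_force: [0.5, 0.3, -0.1]
opening: 0.61
finger_force: 42.7
```

>>> move_arm(
  increments=[
    [-0.04,0.15,0,0,0,0,0.1],
    [-0.09,0.33,0,0,0,0,0.1],
    [-0.14,0.53,0,0,0,0,0.1],
    [-0.19,0.735,0,0,0,0,0.1],
  ],
)

```text
time_s: 10.1
eef_pos: [0.5252, 0.0395, 0.2388]
tool_rot: [0.999, 0.038, 0.001, -0.0]
contact_force: [1.5, -0.3, -0.2]
opening: 0.609
finger_force: 42.7
```

>>> move_arm(
  increments=[
    [-0.05,0.18,0,0,0,0,0.1],
    [-0.09,0.36,0,0,0,0,0.1],
    [-0.14,0.54,0,0,0,0,0.1],
    [-0.19,0.735,0,0,0,0,0.1],
  ],
)

```text
time_s: 10.43
eef_pos: [0.4984, -0.11, 0.2388]
tool_rot: [0.999, 0.038, 0.001, -0.0]
contact_force: [1.6, -0.5, -0.4]
opening: 0.608
finger_force: 42.7
```

>>> move_arm(
  increments=[
    [-0.05,0.18,0,0,0,0,0.1],
    [-0.09,0.36,0,0,0,0,0.1],
    [-0.14,0.54,0,0,0,0,0.1],
    [-0.18,0.68,0,0,0,0,0.1],
    [-0.19,0.735,0,0,0,0,0.1],
    [-0.19,0.735,0,0,0,0,0.1],
    [-0.19,0.735,0,0,0,0,0.1],
  ],
)

```text
time_s: 11.02
eef_pos: [0.472, -0.2578, 0.2383]
tool_rot: [0.999, 0.037, 0.0, -0.0]
contact_force: [0.9, 0.9, -0.9]
opening: 0.609
finger_force: 42.6
```

```bash
python3 - <<'E'
from h import *
s=bot.get_state();p=bot.camera_params("wrist");print(s["eef_pos"],s["tool_rot"],s["opening"],s["finger_force"])
im=bot.grab_frame("wrist");cv2.imwrite("pics/w6.png",im)
print(proj("wrist",[[.4725,-.259,.062]],p))
c=im[110:350,150:370];cv2.imwrite("pics/w6c.png",cv2.resize(c,None,fx=2.5,fy=2.5,interpolation=2))
E
```

```text
[ 0.47200242 -0.25780377  0.23832305] [ 9.99315669e-01  3.69875793e-02  2.99442112e-04 -1.51439697e-04] 0.6090408829509643 42.640304658561945
[[258.1981894  173.76913155]]
```

View pics/w6c.png

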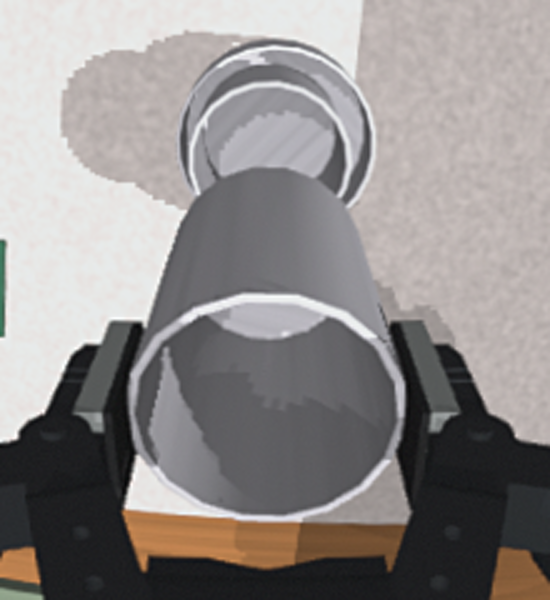

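The narrow can is held, with its rim at crop x 131..406 and rows 293..520. The middle rim is at crop x 189..353, with its top at row 82. I'll compute the offset.

```bash
python3 - <<'E'
from h import *
p=bot.camera_params("wrist");s=bot.get_state();print(s["eef_pos"])
a=lambda u,v,z:np.round(cast("wrist",(u+.5)/2.5-.5+150,(v+.5)/2.5-.5+110,z,p),4)
for z in(.246,.249):print("nar",a(268,295,z),a(268,520,z),a(131,385,z),a(406,385,z))
print("mid",a(271,83,.062),a(189,155,.062),a(353,155,.062))
E
```

```text
[ 0.47227177 -0.25701919  0.23827639]
nar [ 0.4981 -0.2545  0.246 ] [ 0.4459 -0.2585  0.246 ] [ 0.4774 -0.2305  0.246 ] [ 0.4812 -0.2815  0.246 ]
nar [ 0.4996 -0.2543  0.249 ] [ 0.4486 -0.2583  0.249 ] [ 0.4793 -0.231   0.249 ] [ 0.4831 -0.2807  0.249 ]
mid [ 0.5053 -0.2555  0.062 ] [ 0.4725 -0.2236  0.062 ] [ 0.4777 -0.2922  0.062 ]
```

>>> move_arm(
  increments=[
    [-0.004,0.009,0.15,0,0,0,0.1],
    [-0.004,0.009,0.33,0,0,0,0.1],
    [-0.004,0.009,0.45,0,0,0,0.1],
    [-0.004,0.009,0.54,0,0,0,0.1],
    [-0.004,0.009,0.62,0,0,0,0.1],
    [-0.004,0.009,0.69,0,0,0,0.1],
    [-0.004,0.009,0.74,0,0,0,0.1],
    [-0.004,0.009,0.76,0,0,0,0.1],
  ],
)

```text
time_s: 11.73
eef_pos: [0.4714, -0.2587, 0.085]
tool_rot: [0.999, 0.038, -0.0, -0.0]
contact_force: [-0.6, 0.6, -1.0]
opening: 0.61
finger_force: 42.6
```

>>> move_arm(
  increments=[
    [0,0,0.01,0,0,0,0.1],
    [0,0,0.015,0,0,0,0.1],
    [0,0,0.015,0,0,0,0.1],
  ],
)

```text
time_s: 11.98
eef_pos: [0.4715, -0.2598, 0.0835]
tool_rot: [0.999, 0.037, 0.0, 0.0]
contact_force: [-0.1, 0.1, -0.3]
opening: 0.61
finger_force: 42.6
```

>>> move_arm(
  increments=[
    [0,0,0.008,0,0,0,0.1],
    [0,0,0.012,0,0,0,0.1],
    [0,0,0.012,0,0,0,0.1],
  ],
)

```text
time_s: 12.23
eef_pos: [0.4716, -0.2603, 0.0821]
tool_rot: [0.999, 0.037, 0.001, 0.001]
contact_force: [-3.8, 1.1, 23.3]
opening: 0.61
finger_force: 44.9
```

>>> move_arm(
  increments=[
    [0,0,0,0,0,0,0.4],
    [0,0,0,0,0,0,0.7],
    [0,0,0,0,0,0,0.8],
    [0,0,0,0,0,0,0.8],
    [0,0,0,0,0,0,0.8],
  ],
)

```text
time_s: 12.65
eef_pos: [0.4712, -0.2599, 0.0806]
tool_rot: [0.999, 0.037, 0.0, -0.0]
contact_force: [0.1, -0.1, -0.7]
opening: 0.899
finger_force: 0.0
```

>>> move_arm(
  increments=[
    [0,0,-0.1,0,0,0,0.8],
    [0,0,-0.25,0,0,0,0.8],
    [0,0,-0.45,0,0,0,0.8],
    [0,0,-0.65,0,0,0,0.8],
    [0,0,-0.85,0,0,0,0.8],
    [0,0,-0.85,0,0,0,0.8],
    [0,0,-0.85,0,0,0,0.8],
  ],
)

```text
time_s: 13.23
eef_pos: [0.4717, -0.2602, 0.2523]
tool_rot: [0.999, 0.037, 0.001, 0.001]
contact_force: [0.3, -0.6, -0.3]
opening: 0.901
finger_force: 0.0
```

```bash
python3 - <<'E'
from h import *
s=bot.get_state();p=bot.camera_params("wrist");print(s["eef_pos"])
im=bot.grab_frame("wrist");q=proj("wrist",[[.4715,-.2595,.09]],p);print(q)
u,v=q[0].astype(int);cv2.imwrite("pics/w7c.png",cv2.resize(im[v-60:v+60,u-80:u+80],None,fx=3,fy=3,interpolation=2))
print(delta([.5525,.191,.25],np.radians(4.2)))
E
```

```text
[ 0.4716907  -0.26018366  0.25229637]
[[256.08221989 178.29252809]]
(array([ 0.573, -2.218,  0.004]), array([ 0.   , -0.   ,  0.001]))
```

View pics/w7c.png

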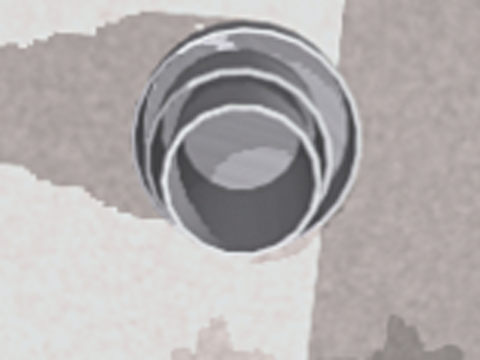

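All three cans are nested upright and concentric: the narrow rim is at crop (244,178), inside the middle, inside the wide. Next I'll look at the bolt from above the slot.

>>> move_arm(
  increments=[
    [0.01,-0.18,0,0,0,0,0],
    [0.03,-0.36,0,0,0,0,0],
    [0.04,-0.54,0,0,0,0,0],
    [0.06,-0.745,0,0,0,0,0],
  ],
)

```text
time_s: 13.62
eef_pos: [0.4712, -0.1096, 0.2494]
tool_rot: [0.999, 0.036, -0.001, -0.0]
contact_force: [2.2, 0.4, -0.1]
opening: 0.502
finger_force: 0.0
```

>>> move_arm(
  increments=[
    [0.01,-0.18,0,0,0,0,0],
    [0.03,-0.36,0,0,0,0,0],
    [0.04,-0.54,0,0,0,0,0],
    [0.06,-0.745,0,0,0,0,0],
  ],
)

```text
time_s: 13.95
eef_pos: [0.4721, 0.04, 0.2495]
tool_rot: [0.999, 0.037, -0.001, 0.0]
contact_force: [1.2, 1.3, -0.5]
opening: 0.501
finger_force: 0.0
```

>>> move_arm(
  increments=[
    [0.01,-0.18,0,0,0,0,0],
    [0.03,-0.36,0.1,0,0,0,0],
    [0.04,-0.54,0.2,0,0,0,0],
    [0.06,-0.7,0.3,0,0,0,0],
    [0.06,-0.745,0.35,0,0,0,0],
    [0.06,-0.745,0.35,0,0,0,0],
    [0.06,-0.745,0.35,0,0,0,0],
  ],
)

```text
time_s: 14.53
eef_pos: [0.4734, 0.1878, 0.1797]
tool_rot: [0.999, 0.037, -0.001, 0.001]
contact_force: [0.1, -0.2, -0.7]
opening: 0.496
finger_force: 0.0
```

```bash
python3 - <<'E'
from h import *
s=bot.get_state();p=bot.camera_params("wrist");print(s["eef_pos"],np.round(p["extrinsics"],4).tolist())
np.save("p8.npy",p,allow_pickle=True)
im=bot.grab_frame("wrist");cv2.imwrite("pics/w8.png",im)
B=np.array([.5565,.1361,0]);y=np.radians(4.2);M=np.array([[np.cos(y),-np.sin(y),0],[np.sin(y),np.cos(y),0],[0,0,1]])
q=proj("wrist",B+np.array([[-.009,.055,.042],[-.035,.12,.075],[.035,.12,.075],[-.02,.055,.075],[.02,.055,.075]])@M.T,p);print(q)
u,v=q[0].astype(int);x0,y0=u-80,max(v-60,0);cv2.imwrite("pics/w8c.png",cv2.resize(im[y0:y0+120,x0:x0+160],None,fx=5,fy=5,interpolation=2));print(x0,y0)
E
```

```text
[0.47341203 0.18780934 0.17970091] [[0.0755, 0.9445, 0.3196, 0.5549], [-0.9971, 0.0709, 0.0258, 0.1951], [0.0017, -0.3206, 0.9472, 0.3036], [0.0, 0.0, 0.0, 1.0]]
[[260.1775402  107.90917983]
 [178.61855752 144.1612599 ]
 [176.06227225  55.9128816 ]
 [260.75763351 124.05890857]
 [260.97230997  72.17255743]]
180 47
```

View pics/w8c.png

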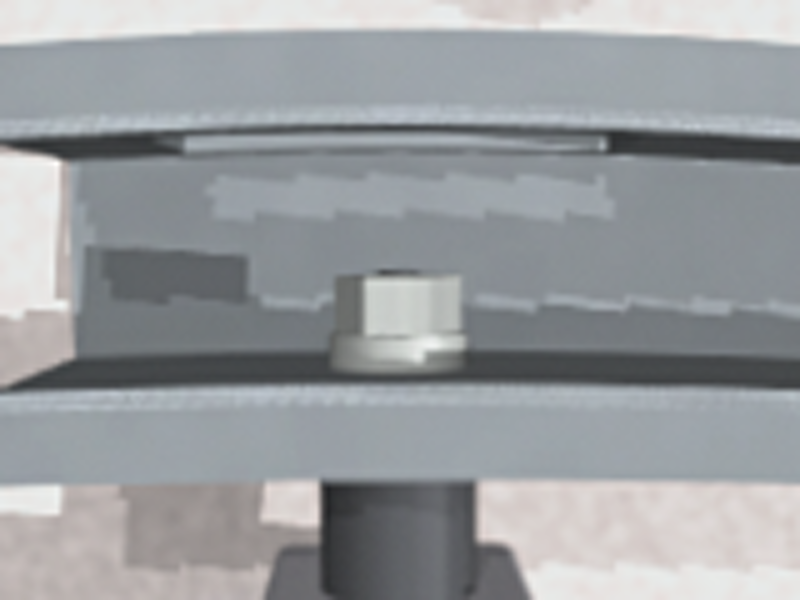

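The bolt head is exposed at crop x 335..464, rows 275..335, which is pixel (260,108) and within 0.5 px of the prediction (260.2,107.9). The slot rims also match, so the bracket pose is confirmed. A corner currently points sideways (width about 22.6 mm), so I'll track the hexagon's phase numerically and grip near the flats.

```bash
cat >> h.py <<'E'
def prof(im,r0,r1,u0,u1):
    return np.round(cv2.cvtColor(im,6)[r0:r1,u0:u1].mean(0)).astype(int)
E
python3 - <<'E'
from h import *
print(prof(cv2.imread("pics/w8.png"),104,112,242,279))
print(bot.get_state()["time_s"],delta([.5475,.1906,.13],np.radians(4.2)))
E
```

```text
[137 139 135 133 128 110 107 108 108 107 136 194 205 204 204 202 202 205
 207 206 204 202 202 198 188 184 184 186 186 179 145 131 132 136 138 139
 140]
14.5833 (array([0.369, 0.01 , 0.252]), array([0.001, 0.001, 0.   ]))
```

>>> move_arm(
  increments=[
    [0,0,0,0,0,0,0],
    [0,0,0,0,0,0,0],
    [0,0,0,0,0,0,0],
    [0,0,0,0,0,0,0],
    [0,0,0,0,0,0,0],
    [0,0,0,0,0,0,0],
    [0,0,0,0,0,0,0],
    [0,0,0,0,0,0,0],
  ],
)

```text
time_s: 15.25
eef_pos: [0.4739, 0.1885, 0.1807]
tool_rot: [0.999, 0.037, -0.0, -0.0]
contact_force: [0.1, -0.1, 0.1]
opening: 0.5
finger_force: 0.0
```

>>> move_arm(
  increments=[
    [0,0,0,0,0,0,0],
    [0,0,0,0,0,0,0],
    [0,0,0,0,0,0,0],
    [0,0,0,0,0,0,0],
    [0,0,0,0,0,0,0],
    [0,0,0,0,0,0,0],
    [0,0,0,0,0,0,0],
    [0,0,0,0,0,0,0],
  ],
)

```text
time_s: 15.92
eef_pos: [0.4739, 0.1885, 0.1806]
tool_rot: [0.999, 0.037, -0.0, -0.0]
contact_force: [-0.4, -0.3, 0.5]
opening: 0.499
finger_force: 0.0
```

```bash
python3 - <<'E'
from h import *
print(bot.get_state()["time_s"])
im=bot.grab_frame("wrist");cv2.imwrite("pics/w9.png",im)
print(prof(im,104,112,242,279))
E
```

```text
15.9167
[141 141 146 135 136 131 119 120 120 120 121 118 124 167 212 213 212 211
 209 210 214 214 212 208 209 211 181 165 169 169 149 134 136 137 141 143
 142]
```

>>> move_arm(
  increments=[
    [0.18,0.008,0.12,0,0,0,0],
    [0.3,0.013,0.2,0,0,0,0],
    [0.368,0.016,0.25,0,0,0,0],
    [0.368,0.016,0.25,0,0,0,0],
    [0.368,0.016,0.25,0,0,0,0],
    [0.368,0.016,0.25,0,0,0,0],
  ],
)

```text
time_s: 16.47
eef_pos: [0.547, 0.1909, 0.131]
tool_rot: [0.999, 0.037, -0.0, -0.0]
contact_force: [0.2, 0.3, -0.6]
opening: 0.502
finger_force: 0.0
```

```bash
python3 - <<'E'
from h import *
s=bot.get_state();print(s["time_s"],s["eef_pos"],delta([.5475,.1906,.04],np.radians(4.2)))
p=bot.camera_params("wrist");im=bot.grab_frame("wrist");cv2.imwrite("pics/w10.png",im)
B=np.array([.5565,.1361,0]);y=np.radians(4.2);M=np.array([[np.cos(y),-np.sin(y),0],[np.sin(y),np.cos(y),0],[0,0,1]])
q=proj("wrist",B+np.array([[-.004,.055,.042],[-.004,.066,.042],[-.004,.044,.042],[-.004,.055,.053],[-.014,.055,.053]])@M.T,p);print(q)
u,v=q[0].astype(int);w=q[3:,1].mean().astype(int);h=q[0,1].astype(int)
print(w,prof(im,w-2,w+3,u-22,u+23));print(h,prof(im,h-2,h+3,u-22,u+23))
E
```

```text
16.4667 [0.54702678 0.19088848 0.13097639] (array([0.002, 0.002, 0.455]), array([-0.   ,  0.   ,  0.001]))
[[257.78510471 202.18192465]
 [243.42160338 202.14727852]
 [272.13992051 202.20010339]
 [257.86346616 207.48195341]
 [257.8066153  219.9759526 ]]
213 [ 72  72  72  72  71  71  77  98 125 126 125 124 125 126 124 121 140 185
 212 213 212 212 210 210 213 214 214 212 210 210 212 194 160 156 138 107
  78  69  68  73  73  73  72  73  73]
202 [115 114 114 114 113 113 114 115 110 101  94  89  88  89  89  91  88  75
  66  61  63  65  67  69  70  75  87  89  89  88  88  87  94 112 129 125
 103 103 109 113 114 114 113 113 112]
```

>>> move_arm(
  increments=[
    [0.002,0,0.1,0,0,0,0],
    [0.002,0,0.2,0,0,0,0],
    [0.002,0,0.27,0,0,0,0],
    [0.002,0,0.33,0,0,0,0],
    [0.002,0,0.39,0,0,0,0],
    [0.002,0,0.43,0,0,0,0],
    [0.002,0,0.45,0,0,0,0],
    [0.002,0,0.45,0,0,0,0],
  ],
)

```text
time_s: 17.18
eef_pos: [0.5477, 0.1908, 0.0402]
tool_rot: [0.999, 0.037, -0.0, 0.0]
contact_force: [0.8, 0.6, -0.4]
opening: 0.497
finger_force: 0.0
```

>>> move_arm(
  increments=[
    [0,0,0,0,0,0,0],
    [0,0,0,0,0,0,0],
    [0,0,0,0,0,0,0],
    [0,0,0,0,0,0,0],
  ],
)

```text
time_s: 17.52
eef_pos: [0.5481, 0.1909, 0.0411]
tool_rot: [0.999, 0.037, 0.0, -0.0]
contact_force: [0.2, -0.3, -0.8]
opening: 0.5
finger_force: 0.0
```

```bash
python3 - <<'E'
from h import *
s=bot.get_state();print(s["time_s"],s["eef_pos"],s["contact_force"],s["wrist_torque"])
p=bot.camera_params("wrist");im=bot.grab_frame("wrist");cv2.imwrite("pics/w11.png",im)
B=np.array([.5565,.1361,0]);y=np.radians(4.2);M=np.array([[np.cos(y),-np.sin(y),0],[np.sin(y),np.cos(y),0],[0,0,1]])
q=proj("wrist",B+np.array([[-.004,.055,.053],[-.014,.055,.053],[-.009,.066,.05],[-.009,.044,.05]])@M.T,p);print(q)
u=int(q[0,0]);w=int(q[:2,1].mean())
print(w,u-35,prof(im,w-2,w+3,u-35,u+36))
E
```

```text
17.5167 [0.54809728 0.19090577 0.04107743] [ 0.16941493 -0.27481704 -0.83445078] [-0.00421618  0.00726897 -0.03643341]
[[258.74334391 281.56050198]
 [258.60888969 298.23720218]
 [235.53198801 286.11903266]
 [281.69554113 286.11031972]]
289 223 [ 63  63  63  62  63  62  62  62  62  65  75  82  86  93  99 103 106 109
 109 112 115 118 119 132 133 131 130 130 131 137 140 140 140 142 140 138
 138 138 137 138 139 140 141 137 125 120 119 120 121 122 123  76  76  78
  78  87  96  79  63  63  64  63  63  64  63  64  63  63  64  64  64]
```

>>> move_arm(
  increments=[
    [-0.002,0,0,0,0,0,0],
    [-0.002,0,0,0,0,0,0],
    [-0.002,0,0,0,0,0,0],
    [-0.002,0,0,0,0,0,0],
    [-0.002,0,0,0,0,0,0],
    [-0.002,0,0,0,0,0,0],
    [-0.002,0,0,0,0,0,0],
    [-0.002,0,0,0,0,0,0],
  ],
)

```text
time_s: 18.23
eef_pos: [0.5475, 0.1908, 0.0406]
tool_rot: [0.999, 0.037, -0.0, -0.0]
contact_force: [-0.8, 0.2, 1.0]
opening: 0.502
finger_force: 0.0
```

>>> move_arm(
  increments=[
    [0,0,0,0,0,0,0],
    [0,0,0,0,0,0,-0.3],
    [0,0,0,0,0,0,-0.5],
    [0,0,0,0,0,0,-0.8],
    [0,0,0,0,0,0,-0.8],
    [0,0,0,0,0,0,-0.8],
    [0,0,0,0,0,0,-0.8],
    [0,0,0,0,0,0,-0.8],
  ],
  force=60,
)

```text
time_s: 18.9
eef_pos: [0.5475, 0.1909, 0.0409]
tool_rot: [0.999, 0.037, 0.0, -0.0]
contact_force: [-1.2, 0.1, 4.8]
opening: 0.231
finger_force: 58.3
```

>>> move_arm(
  increments=[
    [0,0,0,0,0,0,-0.9],
    [0,0,0,0,0,0,-0.9],
    [0,0,0,0,0,0,-0.9],
    [0,0,0,0,0,0,-0.9],
    [0,0,0,0,0,0,-0.9],
    [0,0,0,0,0,0,-0.9],
  ],
)

```text
time_s: 19.4
eef_pos: [0.5475, 0.1909, 0.0409]
tool_rot: [0.999, 0.037, 0.0, -0.0]
contact_force: [-1.0, 0.0, 5.8]
opening: 0.231
finger_force: 58.3
```

```bash
python3 - <<'E'
from h import *
s=bot.get_state();print({k:s[k] for k in("time_s","eef_pos","contact_force","wrist_torque","opening","finger_force")},s["opening"]*85)
E
```

```text
{'time_s': 19.4, 'eef_pos': array([0.54754671, 0.19094033, 0.04088622]), 'contact_force': array([-1.02461186,  0.0146241 ,  5.83178722]), 'wrist_torque': array([0.11989658, 0.28495846, 0.02475347]), 'opening': 0.2306938703468081, 'finger_force': 58.34437429904938} 19.60897897947869
```

```bash
python3 - <<'E'
from h import *
cv2.imwrite("pics/a.png",bot.grab_frame("wrist"));t=bot.grab_frame("top")
for P in([.4715,-.2595,.09],[.4715,-.2595,.062],[.4715,-.2595,.034]):print(proj("top",[P]))
print(cv2.HoughCircles(cv2.cvtColor(t,6),cv2.HOUGH_GRADIENT,1,3,param1=80,param2=10,minRadius=9,maxRadius=20,)[0][:0])
g=cv2.cvtColor(t,6).astype(int);g0=cv2.cvtColor(cv2.imread("pics/top0.png"),6).astype(int)
d=(abs(g-g0)>40).astype(np.uint8);n,l,st,c=cv2.connectedComponentsWithStats(d)
print([(st[i].tolist()) for i in range(1,n) if st[i][4]>12])
E
```

```text
[[345.40110137 237.32474463]]
[[343.21041918 237.27542947]]
[[341.122447   237.22842644]]
[]
[[91, 171, 115, 156, 7678], [216, 190, 10, 4, 25], [192, 194, 17, 5, 58], [167, 197, 5, 13, 39], [194, 205, 7, 3, 16], [113, 213, 8, 5, 19], [208, 212, 8, 4, 17], [190, 219, 3, 8, 15], [173, 222, 14, 18, 131], [327, 226, 16, 24, 285], [345, 229, 9, 17, 90], [179, 241, 8, 19, 113], [103, 243, 34, 50, 879], [84, 269, 8, 35, 152], [81, 290, 9, 29, 120], [152, 331, 63, 53, 2035], [110, 341, 6, 5, 17], [120, 340, 8, 5, 22], [255, 358, 9, 7, 34], [264, 358, 17, 8, 59], [281, 358, 8, 5, 17], [292, 358, 5, 5, 15], [231, 366, 5, 12, 27], [236, 379, 5, 5, 15], [509, 378, 3, 6, 14]]
```

>>> move_arm(
  increments=[
    [0,0,0,0,0,0,-0.9],
    [0,0,0,0,0,0,-0.9],
    [0,0,0,0,0,0,-0.9],
    [0,0,0,0,0,0,-0.9],
    [0,0,0,0,0,0,-0.9],
    [0,0,0,0,0,0,-0.9],
    [0,0,0,0,0,0,-0.9],
    [0,0,0,0,0,0,-0.9],
  ],
)

```text
time_s: 20.17
eef_pos: [0.5476, 0.1909, 0.0409]
tool_rot: [0.999, 0.037, 0.0, -0.0]
contact_force: [-1.5, 0.3, 4.6]
opening: 0.232
finger_force: 58.3
```

```bash
python3 - <<'E'
from h import *
a=cv2.imread("pics/a.png",0).astype(int);b=cv2.cvtColor(bot.grab_frame("wrist"),6).astype(int)
print(abs(a-b)[260:310,225:290].max(),abs(a-b).max(),bot.get_state()["opening"],bot.get_state()["finger_force"])
E
```

```text
61 62 0.22725698101369785 58.34578335285187
```

The bolt region changed between the frames, so I'll check whether that's noise or slow rotation.

```bash
python3 - <<'E'
from h import *
a=cv2.imread("pics/a.png");b=bot.grab_frame("wrist");cv2.imwrite("pics/b.png",b)
d=abs(cv2.cvtColor(a,6).astype(int)-cv2.cvtColor(b,6))
print(d[260:310,225:290].mean(),d.mean());ys,xs=np.where(d>25);print(len(xs),[(x,y) for x,y in zip(xs,ys) if 225<x<290 and 250<y<320][:30])
for r in(275,282,289,296):
    for i in(a,b):print(r,prof(i,r-1,r+2,230,286))
E
```

```text
2.4963076923076923 0.8482767740885416
760 [(np.int64(244), np.int64(254)), (np.int64(245), np.int64(254)), (np.int64(246), np.int64(254)), (np.int64(250), np.int64(254)), (np.int64(251), np.int64(254)), (np.int64(252), np.int64(254)), (np.int64(258), np.int64(254)), (np.int64(264), np.int64(254)), (np.int64(265), np.int64(254)), (np.int64(270), np.int64(254)), (np.int64(271), np.int64(254)), (np.int64(274), np.int64(254)), (np.int64(276), np.int64(254)), (np.int64(277), np.int64(254)), (np.int64(226), np.int64(255)), (np.int64(231), np.int64(255)), (np.int64(232), np.int64(255)), (np.int64(234), np.int64(255)), (np.int64(235), np.int64(255)), (np.int64(237), np.int64(255)), (np.int64(238), np.int64(255)), (np.int64(239), np.int64(255)), (np.int64(240), np.int64(255)), (np.int64(241), np.int64(255)), (np.int64(242), np.int64(255)), (np.int64(243), np.int64(255)), (np.int64(244), np.int64(255)), (np.int64(245), np.int64(255)), (np.int64(246), np.int64(255)), (np.int64(247), np.int64(255))]
275 [ 68  44  44  35  18  46 106 114 109 116 114 112 104  95  90  93  89  88
  89  90  90  92  91
[... 1066 characters left out ...]
]
289 [ 28  38  39  36  27  22  66 100 112 114 116 115 114 114 113 113 115 115
 116 115 125 125 132 133 138 137 136 136 135 133 133 133 133 131 132 132
 134 135 134 134 132 117 114 115 117 102  67  25  24  41  46  45  40  27
  25  27]
296 [ 25  36  40  38  31  26  74 105 107 108 108 106 101  95  90  88  85  82
  80  82  84  90  95 101 106 109 107 102 100  97  90  86  83  81  80  82
  83  87  90  97 101 105 105 106 106 105  94  32  23  38  39  37  30  25
  27  26]
296 [ 24  35  38  39  32  25  74 105 107 108 108 106 101  95  90  88  85  82
  80  82  85  89  95 100 106 110 108 102 100  96  90  85  84  80  81  81
  82  87  91  97 102 105 105 106 105 106  94  31  24  38  39  36  29  24
  29  28]
```

The bolt-head profiles are identical, so it's stopped and held firmly; the difference is only at the rear rim edge, around row 254.

```bash
python3 -c "
from cell import bot
print(bot.job_done())"
```

```text
the job is handed in; nothing more can be done
None
```

The job is handed in at about 20 s of the 70 s allowed: the middle can stands in the wide one, the narrow can stands in the middle one, and the gripper is holding the stopped bolt head at 58 N.

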